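Make up two car-radio repair kits

TASK

Make up the two repair kits from the stock on the bench, each part standing upright in the middle of its own pocket. Yellow tray: the heat sink on the red foam, the transformer on the black foam and the blue capacitor on the white foam; light-blue tray: the silver knob on the red foam and the maroon capacitor on the white foam. Leave the black knob and the white relay standing where they are.

Things in the scene. Friction and masses are not known exactly. Their poses are not given: they have to be found in the camera images.
- yellow_tray: Power kit tray: shallow yellow tray, 82 x 204 x 9 mm, three foam-lined pockets in a row. Fixed, any yaw. Pockets 76 (x) x 64 (y) mm inside, foam floor 4 mm above the underside; rim and dividers 3 mm thick, 9 mm high. Origin: centre of the underside, z up; pockets in a row along y, centres at x = 0: red foam at y = -67 mm (one end), black foam at y = 0 (middle), white foam at y = +67 mm.
- blue_tray: Panel kit tray: shallow light-blue tray, 82 x 137 x 9 mm, two foam-lined pockets side by side. Fixed, any yaw. Pockets 76 (x) x 64 (y) mm inside, foam floor 4 mm above the underside; rim and dividers 3 mm thick, 9 mm high. Origin: centre of the underside, z up; pockets in a row along y, centres at x = 0: red foam at y = -33.5 mm, white foam at y = +33.5 mm.
- heat_sink: Silver aluminium heat sink with upright parallel fins, 40 mm (x) x 30 mm (y) x 42 mm high, about 90 g; the fins run along y, and it may be gripped like a solid block across x or y. Starts upright on the bench. Origin: centre of the underside, z up.
- transformer: Small mains transformer: dark grey iron core 40 mm (x) x 18 mm (y), up to 41 mm high, with a copper-coloured winding 26 mm (x) x 34 mm (y) bulging from it between 10 and 34 mm height, on a foot plate 40 x 34 x 3 mm; about 250 g. Grip it across the core's ends (40 mm, along x). Starts upright on the bench. Origin: centre of the underside, z up.
- blue_capacitor: Can capacitor: upright cylinder, dark blue sleeve, small silver disc on top, diameter 30 mm, 46 mm high, about 60 g. Starts upright on the bench. Origin: centre of the underside, z up.
- maroon_capacitor: Can capacitor: upright cylinder, maroon (dark red) sleeve, small silver disc on top, diameter 30 mm, 46 mm high, about 60 g. Starts upright on the bench. Origin: centre of the underside, z up.
- silver_knob: Silver round control knob with a short black pointer line on top, diameter 36 mm, 36 mm high, about 60 g. Starts upright on the bench. Origin: centre of the underside, z up.
- black_knob: Black round control knob with a short white pointer line on top, diameter 36 mm, 36 mm high. Not wanted in either kit: it stays where it is. Starts upright on the bench. Origin: centre of the underside, z up.
- relay: White square relay on a black base, small green square on top, 28 x 28 x 36 mm high. Not wanted in either kit: it stays where it is. Starts upright on the bench. Origin: centre of the underside, z up.

How it is judged:
By the outcome, as a careful person would: the job done as asked, in the order asked, and still so for the second after the job is handed in, with the robot touching nothing.
It also fails if it takes over 128 s, if anything falls off the work surface, if the arm or the gripper's body presses on something with over 40 N, if the wrist force passes 120 N, or if a joint passes its speed limit or range.

ROBOT

A 6-joint arm with a two-finger parallel gripper is mounted at the origin on the work surface. World frame = base frame: x ahead of the robot, y to its left, z up, the work surface at z = 0. Lengths are in m, angles in rad, forces in N, time in s.
With the tool pointing down it reaches from about 0.35 to 0.8 m from the base axis. Payload 7.3 kg.
Tool frame: the origin (TCP) lies at the very end of the fingers, on their centre line; the grasp point (between the pads) lies 19 mm behind it; x points along the fingers, y is the direction in which the jaws open and shut, and the axes are right-handed (so a half turn about x gives the same grasp; the last joint's range is limited). The gripper opens to 85 mm and grips with 20 to 120 N. Pads are 22 mm wide; open, the fingers measure 114 mm over their backs; the gripper's body (76 mm by 85 mm) begins 54 mm behind the grasp point. The pads swing forward as they close: fully open they stand 13 mm farther back than shut.
Start: joints at [1.117, 0.342, 1.524, -0, 1.275, -0.146], TCP at [0.159, 0.5, 0.231] pointing down, gripper open.
Joint ranges: [-2.53, 2.53], [-0.77, 2.02], [0.04, 2.7], [-1, 4.14], [0.28, 2.66], [-3.11, 3.11]. Speed limits (rad/s): [2.57, 2.57, 3.14, 3.14, 3.14, 3.14].

INTERFACE

Orientations are given as a 3x3 rotation matrix whose columns are the frame's x, y, z axes.
In Python, from station import manip gives the robot as it stands.
- The arm moves only by the tool step_arm, never from a script. Its arguments are lists of equal length, an entry for each row: "slide": the shift along the world's x, y, z in mm, a list of three; "rot": the turn, a rotation vector about the world's x, y, z in rad, a list of three. In form: {"slide": [[x, y, z], ...], "rot": [[wx, wy, wz], ...]}. A call has 1 to 20 rows; each row is the pose to reach, as a shift and turn from the pose measured when the call began; what a row does not reach only later rows make up. A row lasts 1/12 s, in which the tool goes at most 41.7 mm and 7.16 degrees, less where a joint would pass 70% of its speed; a pose out of reach is approached as far as the arm can. A call with a gripper value outside its range is refused whole. "jaw" is the closure, from 0 (fully open) to 1 (shut), set as the call begins (left out, the last holds). The fingers move at their own pace and stop on an object; "newtons" is the grip in N (left out, the last holds). Time passes only in rows, so rows that repeat a pose let the fingers close. It gives the time, the measured TCP pose, the force and the opening at its end, in the units of the state.
- manip.state(): the state, without advancing time (a new reading comes with each control period).
- manip.grab_frame(name): name is "side" or "top" or "wrist"; returns a dict with "img" (384x512x3 uint8, blue, green, red), "fov_y" (degrees; the focal length in pixels is half the picture's height over the tangent of half this angle, whatever the lens; pixels are square), "cx", "cy" (the principal point, pixels), "world_from_camera" (4x4, takes a point from camera to world coordinates). Camera axes: x right, y down, z forward; pixel columns grow to the right and rows downward; lengths in m; the calibration is good to about 2 mm. A picture is of the moment at which its call begins. There is no depth.
- manip.job_done(): hands the job in, once; it reports no verdict.
Trained networks look in the newest picture that a camera, given by its name, has taken for a name from the list of things; names that differ only in an ending like _2 or _b are one class to them, and where a whole thing is asked for, a point or a joint stands for the part that bears it (a point fixed in the world has none). Each returns a list of dicts, best first, with "confidence" (0 to 1); they miss things now and then, are a little off and sometimes report something else, mostly with a low value. They report only what shows in the picture. A call takes as long as a camera call.
- manip.spot_in(target, camera): "centre" ([column, row] in pixels, amid what is visible of it).
- manip.cut_out(target, camera): "region" (384x512 bool, what is visible of it) and "centre" ([column, row] in pixels, amid what is visible of it).
The state is a dict: "time": time; "qpos": joint angles; "qd": joint speeds; "joint_efforts": joint torques, N m; "tool_pos": TCP position; "ee_rot": TCP orientation; "contact_force": force on the tool from outside, world axes, zero at the start; "ft_torque": the same for the moment, N m; "grip_width": opening from 0.0 (shut) to 1.0 (fully open).
Only numpy, scipy, OpenCV 4.12 (cv2) and the standard library are available. Lean on these libraries where they do the work, as an engineer would, in place of code of your own. Each camera call takes 0.05 s, during which the arm holds its last target.

## Working session

There is one attempt and no reset: what is moved stays moved. The work goes in short steps, Python scripts to look and compute and a tool call to move; the robot and the scene stay as the last step left them, time stands still between calls to the robot, and variables do not carry over. Pictures are saved under pics/ and viewed, and the job is handed in when it is done.

Besides the shell and the picture viewer there is one more tool, called after "Request:" as name(argument=value, ...) on one line, values as JSON. step_arm: Moves the arm, as the interface text tells. Its arguments: {"type":"object","properties":{"slide":{"type":"array","items":{"type":"array","items":{"type":"number"}}},"rot":{"type":"array","items":{"type":"array","items":{"type":"number"}}},"jaw":{"type":"number"},"newtons":{"type":"number"}},"required":["slide","rot"]}

```bash
ls; mkdir -p pics; python3 - <<'E'
from station import manip
import cv2
s=manip.state(); print(s)
for n in ("top","side"):
    f=manip.grab_frame(n); cv2.imwrite(f"pics/{n}0.png",f["img"]); print(n,f["fov_y"],f["cx"],f["cy"],f["world_from_camera"].round(4).tolist() if hasattr(f["world_from_camera"],'round') else f["world_from_camera"])
E
```

```text
pics
{'time': 0.0, 'qpos': array([ 1.11700197e+00,  3.42721570e-01,  1.52502551e+00,  8.85985130e-06,
        1.27538713e+00, -1.45994713e-01]), 'qd': array([-0.00043572,  0.00028524, -0.0020764 ,  0.00020733,  0.00108537,
       -0.00045493]), 'joint_efforts': array([-1.26402057e-06, -4.33682013e+01, -2.46013087e+01, -7.50156528e-05,
        7.73586711e-03, -1.60992704e-05]), 'tool_pos': array([0.15885137, 0.49997083, 0.23062359]), 'ee_rot': array([[-6.83404795e-04,  3.02964368e-01,  9.53001639e-01],
       [-1.38182134e-03,  9.53000666e-01, -3.02965049e-01],
       [-9.99998812e-01, -1.52392577e-03, -2.32642597e-04]]), 'contact_force': array([-0.70335121,  0.70915494,  0.57094293]), 'ft_torque': array([ 0.05279932,  0.00533117, -0.01610323]), 'grip_width': 1.0014454543572169}
top 42.57234914568261 258.1107639513381 192.05499579304333 [[-0.0019, -0.9854, 0.17, 0.3799], [-0.9996, 0.0068, 0.0278, -0.0182], [-0.0285, -0.1699, -0.9851, 1.1216], [0.0, 0.0, 0.0, 1.0]]
side 52.01034985126176 254.62920025059867 187.96012644239664 [[0.9912, -0.0632, 0.1165, 0.4495], [-0.1311, -0.5958, 0.7924, -0.7342], [0.0194, -0.8007, -0.5988, 0.6053], [0.0, 0.0, 0.0, 1.0]]
```

View pics/top0.png

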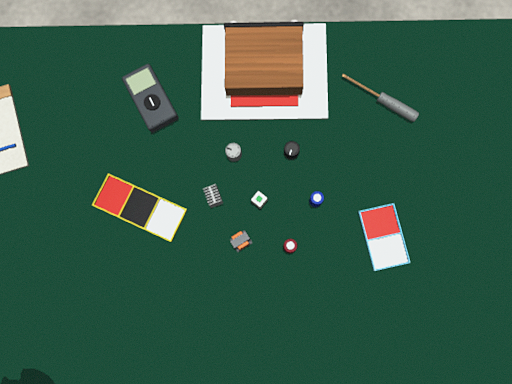

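View pics/side0.png

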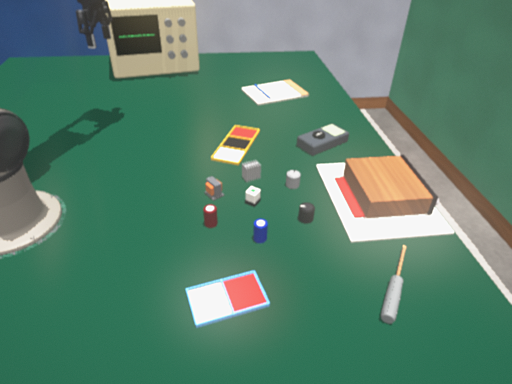

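```bash
cat > h.py <<'E'
import numpy as np, cv2
from scipy.optimize import minimize
def cam(f):
    return (192/np.tan(np.radians(f["fov_y"])/2), f["cx"], f["cy"], np.array(f["world_from_camera"]))
def proj(c,P):
    fl,cx,cy,T=c; q=(np.asarray(P)-T[:3,3])@T[:3,:3]
    return np.c_[fl*q[:,0]/q[:,2]+cx, fl*q[:,1]/q[:,2]+cy]
def ray(c,uv,z):
    fl,cx,cy,T=c; d=T[:3,:3]@np.array([(uv[0]-cx)/fl,(uv[1]-cy)/fl,1]); o=T[:3,3]
    return o+d*(z-o[2])/d[2]
def box(x,y,z0,z1): return [[a*x/2,b*y/2,z] for a in(-1,1) for b in(-1,1) for z in(z0,z1)]
def cyl(d,h): 
    t=np.linspace(0,2*np.pi,32,endpoint=False); return [[d/2*np.cos(a),d/2*np.sin(a),z] for a in t for z in(0,h)]
M=dict(yellow_tray=[box(.082,.204,0,.009)],blue_tray=[box(.082,.137,0,.009)],heat_sink=[box(.04,.03,0,.042)],
 transformer=[box(.04,.018,0,.041),box(.026,.034,.01,.034),box(.04,.034,0,.003)],blue_capacitor=[cyl(.03,.046)],maroon_capacitor=[cyl(.03,.046)],
 silver_knob=[cyl(.036,.036)],black_knob=[cyl(.036,.036)],relay=[box(.028,.028,0,.036)])
H=dict(yellow_tray=.009,blue_tray=.009,heat_sink=.042,transformer=.041,blue_capacitor=.046,maroon_capacitor=.046,silver_knob=.036,black_knob=.036,relay=.036)
def sil(c,name,p,z0=0,S=4):
    im=np.zeros((384*S,512*S),np.uint8); co,si=np.cos(p[2]),np.sin(p[2]); R=np.array([[co,-si,0],[si,co,0],[0,0,1]])
    for part in M[name]:
        uv=proj(c,np.array(part)@R.T+[p[0],p[1],z0])
        h=cv2.convexHull(((uv+.5)*S*16).astype(np.int32)); cv2.fillConvexPoly(im,h,255,shift=4)
    return cv2.resize(im,(512,384),interpolation=cv2.INTER_AREA)/255.
def fit(name,obs,p0,z0=0):
    """obs: list of (cam,mask)"""
    def cost(p):
        e=0
        for c,m in obs:
            s=sil(c,name,p,z0); e+=np.abs(s-m).sum()/max(m.sum(),1)
        return e/len(obs)
    best=None
    yaws=[0] if name.endswith(('capacitor','knob')) else np.arange(0,np.pi if name!='relay' else np.pi/2,np.pi/8)
    for y in yaws:
        r=minimize(cost,[p0[0],p0[1],y],method='Nelder-Mead',options=dict(initial_simplex=np.array([[p0[0],p0[1],y],[p0[0]+.008,p0[1],y],[p0[0],p0[1]+.008,y],[p0[0],p0[1],y+.25]]),maxiter=120))
        if best is None or r.fun<best.fun: best=r
    return best.x,best.fun
E
python3 - <<'E'
from station import manip
from h import *
C={}
F={n:manip.grab_frame(n) for n in("top","side")}
for n in M:
    obs=[];p0=None
    for k in("top","side"):
        L=manip.cut_out(n,k)
        print(n,k,[(round(d["confidence"],2),np.round(d["centre"],1).tolist(),int(d["region"].sum())) for d in L[:3]])
        if L:
            c=cam(F[k]); obs.append((c,L[0]["region"].astype(float)))
            q=ray(c,L[0]["centre"],H[n]/2)
            if p0 is None:p0=q
    for o in [obs[:1],obs[1:],obs]:
        if o:
            x,f=fit(n,o,p0); print('   ',np.round(x,4),round(f,3))
print(manip.state()["time"])
E
```

```text
yellow_tray top [(0.85, [139.8, 208.8], 3132)]
yellow_tray side []
    [ 0.5389  0.2871 -0.4316] 0.023
    [ 0.5389  0.2871 -0.4316] 0.023
blue_tray top [(0.75, [384.7, 236.9], 2349), (0.44, [214.7, 196.0], 279)]
blue_tray side [(0.65, [225.0, 297.2], 3005)]
    [ 0.4692 -0.2689  1.7897] 0.031
    [ 0.4699 -0.267   1.7825] 0.029
    [ 0.4695 -0.2679  1.7876] 0.037
heat_sink top [(0.57, [213.2, 196.1], 297)]
heat_sink side [(0.57, [252.6, 171.8], 307)]
    [0.561  0.115  0.3655] 0.066
    [0.564  0.1219 0.4136] 0.142
    [0.5623 0.1155 0.3357] 0.147
transformer top [(0.78, [241.3, 239.1], 279)]
transformer side [(0.87, [214.3, 188.5], 332), (0.75, [224.5, 298.6], 2992)]
    [0.4599 0.0526 2.146 ] 0.081
    [0.4621 0.0542 2.1333] 0.079
    [0.4608 0.0528 2.1072] 0.108
blue_capacitor top [(0.55, [317.4, 199.1], 166)]
blue_capacitor side [(0.73, [223.9, 298.9], 2905), (0.52, [261.1, 229.1], 281)]
    [ 0.5508 -0.1181  0.0649] 0.154
    [  0.2455   2.3964 -99.8519] 1.0
    [ 0.5509 -0.1181  0.0713] 0.634
maroon_capacitor top [(0.65, [288.7, 245.8], 149)]
maroon_capacitor side [(0.8, [209.7, 213.5], 285)]
    [ 0.4481 -0.0583  0.1268] 0.138
    [ 0.4487 -0.055   0.1291] 0.083
    [ 0.4486 -0.0574  0.1256] 0.137
silver_knob top [(0.74, [234.5, 154.4], 221), (0.15, [383.2, 234.8], 2348)]
silver_knob side [(0.75, [290.3, 180.5], 238)]
    [0.6634 0.0692 0.113 ] 0.148
    [0.666  0.0727 0.0097] 0.095
    [0.6652 0.0704 0.1096] 0.132
black_knob top [(0.69, [291.7, 149.8], 220)]
black_knob side [(0.66, [307.1, 213.2], 273), (0.32, [208.5, 214.0], 293)]
    [ 0.669  -0.0642  0.0863] 0.158
    [ 0.6704 -0.061  -0.1753] 0.16
    [ 0.6697 -0.0633  0.0126] 0.172
relay top [(0.45, [256.4, 199.5], 177)]
relay side [(0.7, [255.8, 194.3], 261)]
    [0.5518 0.0103 0.8619] 0.126
    [0.5545 0.0114 0.8164] 0.091
    [0.5535 0.0105 0.8806] 0.143
1.1
```

Request:
step_arm(slide=[[30,-30,0],[65,-62,0],[100,-95,0],[130,-125,0],[160,-155,0],[190,-182,0],[220,-210,0],[250,-240,0],[280,-268,0],[310,-296,0],[340,-325,-10],[365,-349,-20],[385,-368,-30],[395,-378,-30],[403,-385,-30],[403,-385,-30],[403,-385,-30]], rot=[[0,0,-0.06],[0,0,-0.12],[0,0,-0.18],[0,0,-0.24],[0,0,-0.3],[0,0,-0.36],[0,0,-0.42],[0,0,-0.48],[0,0,-0.54],[0,0,-0.6],[0,0,-0.68],[0,0,-0.76],[0,0,-0.84],[0,0,-0.9],[0,0,-0.91],[0,0,-0.91],[0,0,-0.91]])

```text
time: 2.52
tool_pos: [0.5619, 0.1157, 0.2015]
ee_rot: [[0.0, 0.938, 0.347], [0.0, 0.347, -0.938], [-1.0, 0.0, -0.0]]
contact_force: [0.5, -0.2, -0.3]
grip_width: 1.0
```

```bash
python3 - <<'E'
from station import manip
from h import *
s=manip.state(); print(s["time"],s["tool_pos"],s["ee_rot"].round(3).tolist())
f=manip.grab_frame("wrist"); cv2.imwrite("pics/w1.png",f["img"]); print(f["fov_y"],np.round(f["world_from_camera"],3).tolist())
E
```

```text
2.5167 [0.56185462 0.11571333 0.20153011] [[0.0, 0.938, 0.347], [0.0, 0.347, -0.938], [-1.0, 0.0, -0.0]]
59.62536908357353 [[0.938, 0.33, 0.109, 0.532], [0.347, -0.891, -0.293, 0.191], [0.001, 0.313, -0.95, 0.345], [0.0, 0.0, 0.0, 1.0]]
```

View pics/w1.png

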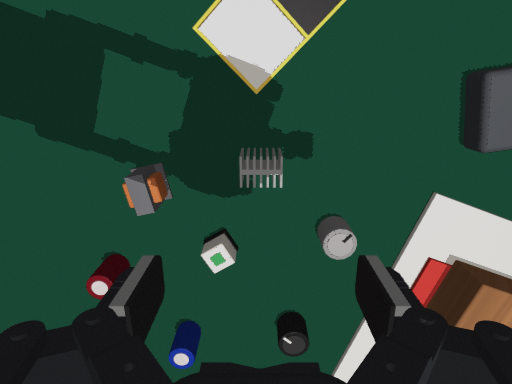

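```bash
python3 - <<'E'
from station import manip
from h import *
f=manip.grab_frame("wrist"); c=cam(f)
im=f["img"].copy()
for n in ["heat_sink","transformer","relay","silver_knob","black_knob"]:
    L=manip.cut_out(n,"wrist")
    print(n,[(round(d["confidence"],2),np.round(d["centre"],1).tolist(),int(d["region"].sum())) for d in L[:3]])
    if L:
        x,fu=fit(n,[(c,L[0]["region"].astype(float))],ray(c,L[0]["centre"],H[n]/2)); print('  ',x.round(4),round(fu,3))
        e=cv2.Canny((sil(c,n,x)*255).astype(np.uint8),50,150); im[e>0]=(255,255,0)
cv2.imwrite("pics/w1f.png",im[100:384,80:400].repeat(2,0).repeat(2,1))
E
```

```text
heat_sink [(0.92, [261.7, 169.5], 1185)]
   [0.5613 0.1168 3.5135] 0.442
transformer [(0.83, [147.7, 188.7], 1795)]
   [0.4606 0.0541 2.1264] 0.058
relay [(0.94, [216.9, 251.4], 1089)]
   [0.5523 0.0129 0.8939] 0.102
silver_knob [(0.97, [334.4, 236.9], 1248)]
   [0.664  0.0715 0.0495] 0.099
black_knob [(0.81, [292.5, 330.3], 1241)]
   [ 0.668  -0.0624  0.2433] 0.03
```

View pics/w1f.png

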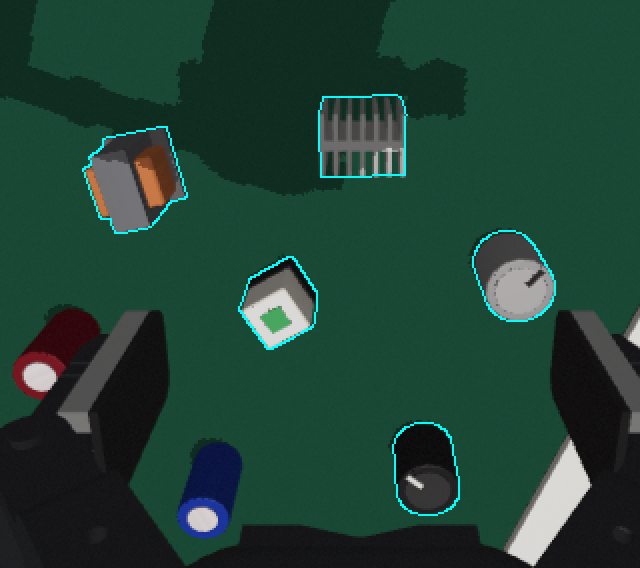

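Request:
step_arm(slide=[[0,1,-30],[0,1,-65],[0,1,-100],[0,1,-130],[0,1,-155],[0,1,-175],[0,1,-186],[0,1,-191],[0,1,-191],[0,1,-191]], rot=[[0,0,0.018],[0,0,0.018],[0,0,0.018],[0,0,0.018],[0,0,0.018],[0,0,0.018],[0,0,0.018],[0,0,0.018],[0,0,0.018],[0,0,0.018]])

```text
time: 3.7
tool_pos: [0.5624, 0.1173, 0.0117]
ee_rot: [[0.002, 0.931, 0.364], [0.0, 0.364, -0.931], [-1.0, 0.002, 0.001]]
contact_force: [0.3, 0.4, -0.1]
grip_width: 1.0
```

Request:
step_arm(slide=[[0,0,0],[0,0,0],[0,0,0],[0,0,0],[0,0,0],[0,0,0],[0,0,0],[0,0,0],[0,0,0],[0,0,0]], rot=[[0,0,0],[0,0,0],[0,0,0],[0,0,0],[0,0,0],[0,0,0],[0,0,0],[0,0,0],[0,0,0],[0,0,0]], jaw=1, newtons=40)

```text
time: 4.53
tool_pos: [0.5629, 0.1173, 0.0127]
ee_rot: [[0.004, 0.931, 0.364], [0.0, 0.364, -0.931], [-1.0, 0.004, 0.001]]
contact_force: [-0.9, 0.1, 5.8]
grip_width: 0.462
```

Request:
step_arm(slide=[[0,0,10],[0,0,30],[0,0,60],[0,0,95],[0,8,125],[0,35,140],[1,65,140],[2,95,140],[3,125,140],[3,155,140],[4,185,140],[4,210,140],[4,225,140],[4,231,140],[4,231,140],[4,231,140],[4,231,140]], rot=[[0,0,0],[0,0,0],[0,0,0],[0,0,-0.05],[0,0,-0.13],[0,0,-0.21],[0,0,-0.29],[0,0,-0.37],[0,0,-0.45],[0,0,-0.53],[0,0,-0.61],[0,0,-0.69],[0,0,-0.76],[0,0,-0.805],[0,0,-0.805],[0,0,-0.805],[0,0,-0.805]])

```text
time: 5.95
tool_pos: [0.5669, 0.3476, 0.1529]
ee_rot: [[0.003, 0.908, -0.418], [-0.003, -0.418, -0.908], [-1.0, 0.004, 0.001]]
contact_force: [0.0, 0.1, -0.7]
grip_width: 0.462
```

```bash
cat > look.py <<'E'
import sys
from station import manip
from h import *
def tray(name,tag):
    f=manip.grab_frame("wrist"); c=cam(f); im=f["img"].copy()
    cv2.imwrite(f"pics/{tag}.png",im)
    return f,c,im
if __name__=="__main__":
    f,c,im=tray("x",sys.argv[1]); s=manip.state(); print(s["time"],s["tool_pos"].round(4),s["ee_rot"].round(3).tolist(),s["grip_width"])
E
python3 look.py w2
```

```text
6.0 [0.567  0.3474 0.1529] [[0.003, 0.908, -0.419], [-0.003, -0.419, -0.908], [-1.0, 0.004, 0.001]] 0.4605004140352512
```

View pics/w2.png

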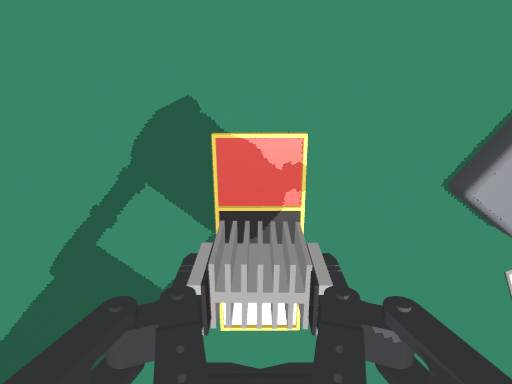

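```bash
python3 - <<'E'
from station import manip
from h import *
f=manip.grab_frame("wrist"); c=cam(f)
def tc(p): 
    R=np.array([[np.cos(p[2]),-np.sin(p[2])],[np.sin(p[2]),np.cos(p[2])]]); 
    return lambda v: R@np.array(v)+p[:2]
L=manip.cut_out("yellow_tray","wrist"); print([(d["confidence"],d["region"].sum()) for d in L])
for uv in [(212,133),(308,133),(220,330),(300,330),(260,133),(259,330)]:
    print(uv, ray(c,uv,.009).round(4))
for name,p in(("top",[.5389,.2871,-.4316+np.pi]),):
    g=tc(np.array(p))
    for v in [(-.041,-.102),(.041,-.102),(.041,.102),(-.041,.102)]:
        print(g(v).round(4), proj(c,[[*g(v),.009]]).round(1))
    print(g((0,-.067)),g((0,0)),g((0,.067)))
E
```

```text
[(0.68, np.int64(10740))]
(212, 133) [0.5451 0.3991 0.009 ]
(308, 133) [0.6194 0.3648 0.009 ]
(220, 330) [0.4587 0.2133 0.009 ]
(300, 330) [0.5345 0.1781 0.009 ]
(260, 133) [0.5822 0.3819 0.009 ]
(259, 330) [0.4956 0.1962 0.009 ]
[0.6188 0.3626] [[308.3 135.6]]
[0.5443 0.3969] [[212.4 135.7]]
[0.459  0.2116] [[221.  331.1]]
[0.5335 0.1773] [[299.4 330.9]]
[0.56692775 0.34795594] [0.5389 0.2871] [0.51087225 0.22624406]
```

Request:
step_arm(slide=[[0,1.5,-25],[0,1.5,-55],[0,1.5,-85],[0,1.5,-110],[0,1.5,-125],[0,1.5,-131],[0,1.5,-135.5],[0,1.5,-135.5],[0,1.5,-135.5],[0,1.5,-135.5]], rot=[[0,0,0],[0,0,0],[0,0,0],[0,0,0],[0,0,0],[0,0,0],[0,0,0],[0,0,0],[0,0,0],[0,0,0]])

```text
time: 6.93
tool_pos: [0.568, 0.3492, 0.0188]
ee_rot: [[0.005, 0.908, -0.419], [-0.001, -0.419, -0.908], [-1.0, 0.005, -0.001]]
contact_force: [-0.2, 0.3, -0.4]
grip_width: 0.46
```

Request:
step_arm(slide=[[-1,0,-1],[-1,0,-2],[-1,0,-2]], rot=[[0,0,0],[0,0,0],[0,0,0]])

```text
time: 7.18
tool_pos: [0.5671, 0.3493, 0.0171]
ee_rot: [[0.006, 0.908, -0.419], [-0.001, -0.419, -0.908], [-1.0, 0.006, -0.001]]
contact_force: [-0.7, -0.4, -2.0]
grip_width: 0.464
```

Request:
step_arm(slide=[[0,0,0],[0,0,0],[0,0,0],[0,0,0],[0,0,0],[0,0,0]], rot=[[0,0,0],[0,0,0],[0,0,0],[0,0,0],[0,0,0],[0,0,0]], jaw=0)

```text
time: 7.68
tool_pos: [0.5671, 0.3493, 0.0172]
ee_rot: [[0.006, 0.908, -0.419], [-0.001, -0.419, -0.908], [-1.0, 0.006, -0.001]]
contact_force: [-0.0, 0.1, -0.5]
grip_width: 1.002
```

Request:
step_arm(slide=[[0,0,20],[0,0,50],[0,0,85],[0,0,120],[0,0,150],[0,0,165],[-8,-20,165],[-18,-50,165],[-30,-84,165],[-42,-118,165],[-54,-152,165],[-66,-186,165],[-78,-220,165],[-90,-250,165],[-100,-278,165],[-106.5,-295,165],[-106.5,-295,165],[-106.5,-295,165]], rot=[[0,0,0],[0,0,0],[0,0,0],[0,0,0],[0,0,0],[0,0,0],[0,0.006,-0.06],[0,0.006,-0.12],[0,0.006,-0.19],[0,0.006,-0.26],[0,0.006,-0.33],[0,0.006,-0.4],[0,0.006,-0.46],[0,0.006,-0.52],[0,0.006,-0.583],[0,0.006,-0.583],[0,0.006,-0.583],[0,0.006,-0.583]])

```text
time: 9.18
tool_pos: [0.4607, 0.0538, 0.1825]
ee_rot: [[-0.001, 0.525, -0.851], [-0.002, -0.851, -0.525], [-1.0, 0.001, 0.002]]
contact_force: [0.3, 0.1, 0.0]
grip_width: 1.005
```

```bash
cat > see.py <<'E'
import sys
from station import manip
from h import *
tag=sys.argv[1]; cams=sys.argv[2].split(',')
s=manip.state(); R=s["ee_rot"]; print("t",round(s["time"],2),"tcp",s["tool_pos"].round(4),"yaw",round(float(np.arctan2(R[1,1],R[0,1])),4),"x",R[:,0].round(3),"w",round(s["grip_width"],3))
for k in cams:
    f=manip.grab_frame(k); c=cam(f); im=f["img"].copy()
    for a in sys.argv[3:]:
        n,z0=(a.split(':')+['0'])[:2]
        L=manip.cut_out(n,k); print(k,n,[(round(d["confidence"],2),np.round(d["centre"],0).tolist(),int(d["region"].sum())) for d in L[:2]])
        if L:
            x,fu=fit(n,[(c,L[0]["region"].astype(float))],ray(c,L[0]["centre"],H[n]/2+float(z0)),float(z0)); print('  ',x.round(4),round(fu,3))
            e=cv2.Canny((sil(c,n,x,float(z0))*255).astype(np.uint8),50,150); im[e>0]=(255,255,0)
    cv2.imwrite(f"pics/{tag}_{k}.png",im)
E
python3 see.py s3 wrist,top transformer heat_sink:0.004
```

```text
t 9.18 tcp [0.4607 0.0538 0.1825] yaw -1.0176 x [-0.001 -0.002 -1.   ] w 1.005
wrist transformer [(0.71, [258.0, 167.0], 1783)]
   [0.4603 0.0541 2.1217] 0.037
wrist heat_sink []
top transformer []
top heat_sink [(0.65, [112.0, 193.0], 244)]
   [ 0.5649  0.3456 -0.5451] 0.48
```

View pics/s3_wrist.png

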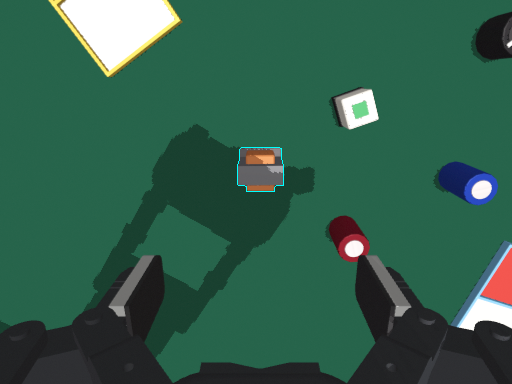

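View pics/s3_top.png

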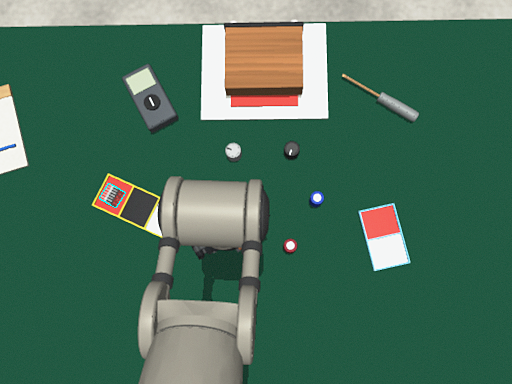

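Request:
step_arm(slide=[[0,0,-30],[0,0,-65],[0,0,-100],[0,0,-130],[0,0,-152],[0,0,-165],[0,0,-172],[0,0,-172],[0,0,-172]], rot=[[0,0,0],[0,0,0],[0,0,0],[0,0,0],[0,0,0],[0,0,0],[0,0,0],[0,0,0],[0,0,0]])

```text
time: 10.23
tool_pos: [0.4611, 0.0555, 0.0103]
ee_rot: [[-0.002, 0.529, -0.849], [-0.002, -0.849, -0.529], [-1.0, 0.001, 0.003]]
contact_force: [0.3, -0.1, 1.0]
grip_width: 1.002
```

Request:
step_arm(slide=[[0,0,0],[0,0,0],[0,0,0],[0,0,0],[0,0,0],[0,0,0],[0,0,0],[0,0,0],[0,0,0],[0,0,0]], rot=[[0,0,0],[0,0,0],[0,0,0],[0,0,0],[0,0,0],[0,0,0],[0,0,0],[0,0,0],[0,0,0],[0,0,0]], jaw=1, newtons=60)

```text
time: 11.07
tool_pos: [0.4619, 0.0553, 0.0113]
ee_rot: [[0.0, 0.529, -0.849], [-0.002, -0.849, -0.529], [-1.0, 0.002, 0.001]]
contact_force: [-0.8, -0.5, 7.1]
grip_width: 0.455
```

Request:
step_arm(slide=[[0,0,10],[0,0,30],[0,0,60],[0,0,95],[3,8,125],[12,36,140],[22,66,140],[32,96,140],[42,126,140],[52,156,140],[62,186,140],[70,212,140],[76,228,140],[78,234.5,140],[78,234.5,140],[78,234.5,140],[78,234.5,140]], rot=[[0,0,0],[0,0,0],[0,0,0],[0,0,0.05],[0,0,0.11],[0,0,0.17],[0,0,0.23],[0,0,0.29],[0,0,0.35],[0,0,0.41],[0,0,0.47],[0,0,0.53],[0,0,0.57],[0,0,0.581],[0,0,0.581],[0,0,0.581],[0,0,0.581]])

```text
time: 12.48
tool_pos: [0.5395, 0.2886, 0.1512]
ee_rot: [[0.001, 0.907, -0.421], [-0.003, -0.421, -0.907], [-1.0, 0.002, 0.002]]
contact_force: [0.2, 0.2, -3.0]
grip_width: 0.457
```

```bash
python3 see.py s4 wrist,top heat_sink:0.004 transformer:.139
```

```text
t 12.48 tcp [0.5395 0.2886 0.1512] yaw -0.4343 x [ 0.001 -0.003 -1.   ] w 0.457
wrist heat_sink [(0.89, [265.0, 102.0], 1508)]
   [0.5649 0.3488 2.68  ] 0.616
wrist transformer [(0.98, [259.0, 272.0], 9136), (0.21, [470.0, 320.0], 1962)]
   [ 0.5374  0.2881 -0.4365] 0.031
top heat_sink []
top transformer [(0.67, [123.0, 194.0], 310), (0.42, [259.0, 201.0], 179)]
   [0.5369 0.2835 2.6491] 0.434
```

View pics/s4_wrist.png

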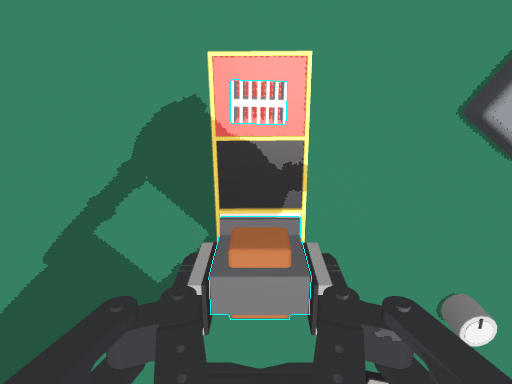

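Request:
step_arm(slide=[[0.5,1,-25],[0.5,1,-55],[0.5,1,-85],[0.5,1,-110],[0.5,1,-124],[0.5,1,-131],[0.5,1,-133],[0.5,1,-133],[0.5,1,-133]], rot=[[0,0,0],[0,0,0],[0,0,0],[0,0,0],[0,0,0],[0,0,0],[0,0,0],[0,0,0],[0,0,0]])

```text
time: 13.53
tool_pos: [0.5413, 0.2906, 0.0198]
ee_rot: [[0.004, 0.907, -0.42], [-0.001, -0.42, -0.907], [-1.0, 0.004, -0.001]]
contact_force: [-0.4, 0.6, -2.3]
grip_width: 0.456
```

Request:
step_arm(slide=[[-1.5,-1,-2],[-1.5,-1,-4],[-1.5,-1,-4.5],[-1.5,-1,-4.5]], rot=[[0,0.003,0],[0,0.003,0],[0,0.003,0],[0,0.003,0]])

```text
time: 13.87
tool_pos: [0.5399, 0.2895, 0.0155]
ee_rot: [[0.001, 0.907, -0.42], [-0.001, -0.42, -0.907], [-1.0, 0.002, 0.0]]
contact_force: [-0.6, -0.3, -3.1]
grip_width: 0.463
```

Request:
step_arm(slide=[[0,0,0],[0,0,0],[0,0,0],[0,0,0],[0,0,0],[0,0,0]], rot=[[0,0,0],[0,0,0],[0,0,0],[0,0,0],[0,0,0],[0,0,0]], jaw=0)

```text
time: 14.37
tool_pos: [0.5399, 0.2896, 0.0156]
ee_rot: [[0.002, 0.907, -0.42], [-0.001, -0.42, -0.907], [-1.0, 0.002, -0.0]]
contact_force: [-0.3, 0.8, 0.2]
grip_width: 1.001
```

Request:
step_arm(slide=[[0,0,20],[0,0,50],[0,0,85],[0,0,120],[0,0,150],[0,-10,165],[1,-45,165],[2,-85,165],[3,-125,165],[4,-165,165],[5,-205,165],[6,-245,165],[7,-285,165],[8,-325,165],[9,-360,165],[10,-390,165],[11,-408,165],[11,-408,165],[11,-408,165],[11,-408,165]], rot=[[0,0,0],[0,0,0],[0,0,0],[0,0,0],[0,0,0],[0,0,0],[0,0,0],[0,0,0],[0,0,0],[0,0,0],[0,0,0],[0,0,0],[0,0,0],[0,0,0],[0,0,0],[0,0,0],[0,0,0],[0,0,0],[0,0,0],[0,0,0]])

```text
time: 16.03
tool_pos: [0.5508, -0.1176, 0.1806]
ee_rot: [[0.001, 0.907, -0.42], [-0.0, -0.42, -0.907], [-1.0, 0.001, -0.0]]
contact_force: [-0.2, 0.2, 0.0]
grip_width: 0.997
```

```bash
python3 see.py s5 wrist,top blue_capacitor heat_sink:0.004 transformer:.004
```

```text
t 16.03 tcp [ 0.5508 -0.1176  0.1806] yaw -0.4335 x [ 0.001 -0.    -1.   ] w 0.997
wrist blue_capacitor [(0.6, [261.0, 174.0], 1149)]
   [ 0.5524 -0.1162 -0.0888] 0.08
wrist heat_sink []
wrist transformer []
top blue_capacitor []
top heat_sink [(0.76, [112.0, 193.0], 246)]
   [0.5639 0.3438 2.6399] 0.467
top transformer [(0.83, [139.0, 204.0], 314), (0.37, [258.0, 200.0], 148)]
   [0.538  0.2873 2.675 ] 0.085
```

View pics/s5_wrist.png

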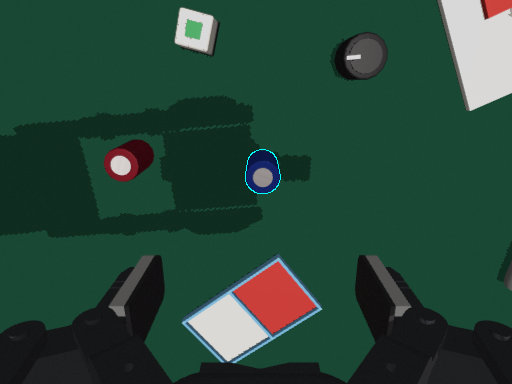

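View pics/s5_top.png

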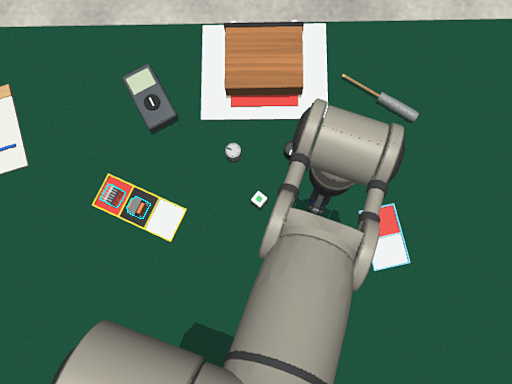

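Request:
step_arm(slide=[[0.5,1,-30],[0.5,1,-65],[0.5,1,-100],[0.5,1,-130],[0.5,1,-152],[0.5,1,-164],[0.5,1,-168],[0.5,1,-168],[0.5,1,-168]], rot=[[0,0,0],[0,0,0],[0,0,0],[0,0,0],[0,0,0],[0,0,0],[0,0,0],[0,0,0],[0,0,0]])

```text
time: 17.18
tool_pos: [0.5521, -0.117, 0.0134]
ee_rot: [[0.003, 0.908, -0.419], [-0.001, -0.419, -0.908], [-1.0, 0.003, -0.0]]
contact_force: [0.2, -1.0, 0.7]
grip_width: 1.002
```

Request:
step_arm(slide=[[0,0,0],[0,0,0],[0,0,0],[0,0,0],[0,0,0],[0,0,0],[0,0,0],[0,0,0],[0,0,0],[0,0,0]], rot=[[0,0,0],[0,0,0],[0,0,0],[0,0,0],[0,0,0],[0,0,0],[0,0,0],[0,0,0],[0,0,0],[0,0,0]], jaw=1, newtons=40)

```text
time: 18.02
tool_pos: [0.5524, -0.1171, 0.0141]
ee_rot: [[0.004, 0.908, -0.419], [-0.001, -0.419, -0.908], [-1.0, 0.004, -0.0]]
contact_force: [-0.5, -0.0, 6.2]
grip_width: 0.338
```

```bash
python3 see.py s6 wrist blue_capacitor
```

```text
t 18.02 tcp [ 0.5524 -0.1171  0.0141] yaw -0.4327 x [ 0.004 -0.001 -1.   ] w 0.338
wrist blue_capacitor [(0.73, [261.0, 277.0], 6580)]
   [ 0.5511 -0.1159 -0.1446] 0.038
```

View pics/s6_wrist.png

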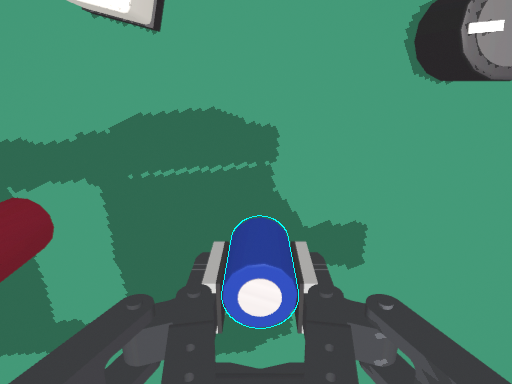

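Request:
step_arm(slide=[[0,0,10],[0,0,30],[0,0,60],[0,0,95],[0,5,125],[-2,30,140],[-6,62,140],[-10,96,140],[-14,130,140],[-18,164,140],[-22,198,140],[-27,232,140],[-31,266,140],[-35,298,140],[-38,324,140],[-41.5,338,140],[-41.5,344,140],[-41.5,344,140],[-41.5,344,140]], rot=[[0,0,0],[0,0,0],[0,0,0],[0,0,0],[0,0,0],[0,0,0],[0,0,0],[0,0,0],[0,0,0],[0,0,0],[0,0,0],[0,0,0],[0,0,0],[0,0,0],[0,0,0],[0,0,0],[0,0,0],[0,0,0],[0,0,0]])

```text
time: 19.7
tool_pos: [0.511, 0.2264, 0.1542]
ee_rot: [[0.004, 0.908, -0.419], [-0.002, -0.419, -0.908], [-1.0, 0.004, 0.0]]
contact_force: [0.7, -0.1, 0.2]
grip_width: 0.342
```

```bash
python3 see.py s7 wrist transformer:0.004 blue_capacitor:.14
```

```text
t 19.7 tcp [0.511  0.2264 0.1542] yaw -0.4325 x [ 0.004 -0.002 -1.   ] w 0.342
wrist transformer [(0.71, [256.0, 97.0], 2288)]
   [ 0.5377  0.2893 -0.4151] 0.057
wrist blue_capacitor [(0.58, [258.0, 276.0], 6454)]
   [ 0.5098  0.2277 -0.3172] 0.056
```

View pics/s7_wrist.png

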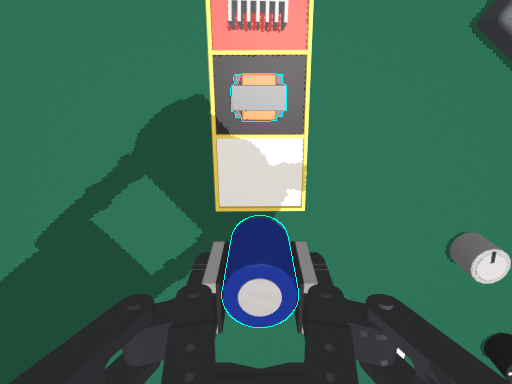

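Request:
step_arm(slide=[[0,0.5,-25],[0,0.5,-55],[0,0.5,-85],[0,0.5,-110],[0,0.5,-124],[0,0.5,-131],[0,0.5,-133],[0,0.5,-133],[0,0.5,-133]], rot=[[0,0.003,0],[0,0.003,0],[0,0.003,0],[0,0.003,0],[0,0.003,0],[0,0.003,0],[0,0.003,0],[0,0.003,0],[0,0.003,0]])

```text
time: 20.6
tool_pos: [0.5122, 0.2261, 0.0223]
ee_rot: [[0.003, 0.907, -0.421], [-0.001, -0.421, -0.907], [-1.0, 0.003, 0.0]]
contact_force: [0.3, 0.1, -1.0]
grip_width: 0.338
```

Request:
step_arm(slide=[[-1,0.5,-2],[-1,0.5,-4],[-1,0.5,-4.2],[-1,0.5,-4.2]], rot=[[0,0.003,0],[0,0.003,0],[0,0.003,0],[0,0.003,0]])

```text
time: 20.93
tool_pos: [0.5112, 0.2267, 0.0183]
ee_rot: [[-0.0, 0.907, -0.421], [-0.001, -0.421, -0.907], [-1.0, 0.0, 0.001]]
contact_force: [0.1, -0.2, -1.0]
grip_width: 0.337
```

Request:
step_arm(slide=[[0,0,0],[0,0,0],[0,0,0],[0,0,0],[0,0,0],[0,0,0]], rot=[[0,0,0],[0,0,0],[0,0,0],[0,0,0],[0,0,0],[0,0,0]], jaw=0)

```text
time: 21.43
tool_pos: [0.5112, 0.2267, 0.0184]
ee_rot: [[-0.0, 0.907, -0.421], [-0.001, -0.421, -0.907], [-1.0, 0.0, 0.001]]
contact_force: [0.4, 0.1, -0.0]
grip_width: 1.002
```

Request:
step_arm(slide=[[0,0,20],[0,0,50],[0,0,85],[0,0,120],[0,0,150],[10,-10,165],[25,-25,165],[45,-45,165],[65,-65,165],[85,-85,165],[105,-105,165],[125,-125,165],[140,-142,165],[150,-152,165],[153,-155,165],[153,-155,165],[153,-155,165],[153,-155,165]], rot=[[0,0,0],[0,0,0],[0,0,0],[0,0,-0.08],[0,0,-0.16],[0,0,-0.25],[0,0,-0.34],[0,0,-0.43],[0,0,-0.52],[0,0,-0.61],[0,0,-0.7],[0,0,-0.79],[0,0,-0.86],[0,0,-0.92],[0,0,-0.92],[0,0,-0.92],[0,0,-0.92],[0,0,-0.92]])

```text
time: 22.93
tool_pos: [0.6635, 0.0728, 0.1834]
ee_rot: [[-0.001, 0.217, -0.976], [-0.0, -0.976, -0.217], [-1.0, 0.0, 0.001]]
contact_force: [-0.3, -0.1, -0.5]
grip_width: 0.995
```

```bash
python3 see.py s8 wrist,top silver_knob blue_capacitor:.004
```

```text
t 22.93 tcp [0.6635 0.0728 0.1834] yaw -1.3524 x [-0.001 -0.    -1.   ] w 0.995
wrist silver_knob [(0.69, [260.0, 169.0], 1441)]
   [0.6647 0.0713 0.1002] 0.041
wrist blue_capacitor [(0.73, [81.0, 283.0], 1583)]
   [ 0.51    0.2275 -0.0326] 0.042
top silver_knob []
top blue_capacitor [(0.28, [293.0, 148.0], 241)]
   [ 0.6661 -0.0642  0.1672] 0.15
```

View pics/s8_wrist.png

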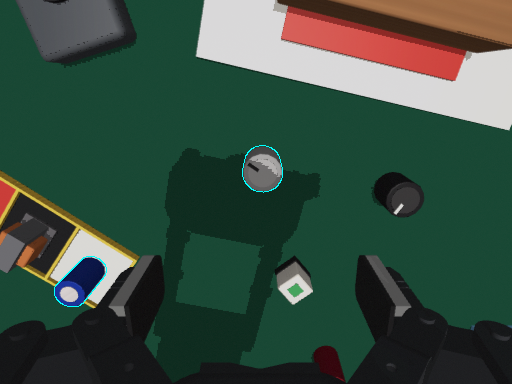

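View pics/s8_top.png

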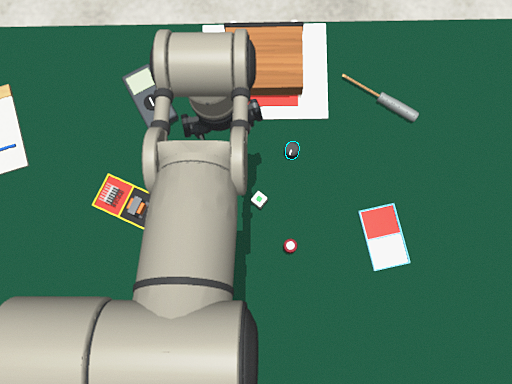

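Request:
step_arm(slide=[[0.5,-1,-30],[0.5,-1,-65],[0.5,-1,-100],[0.5,-1,-130],[0.5,-1,-152],[0.5,-1,-166],[0.5,-1,-174.5],[0.5,-1,-174.5],[0.5,-1,-174.5]], rot=[[0,0,0],[0,0,0],[0,0,0],[0,0,0],[0,0,0],[0,0,0],[0,0,0],[0,0,0],[0,0,0]])

```text
time: 23.98
tool_pos: [0.6649, 0.0713, 0.0095]
ee_rot: [[-0.0, 0.216, -0.976], [-0.001, -0.976, -0.216], [-1.0, 0.001, 0.0]]
contact_force: [0.1, -0.2, -0.2]
grip_width: 1.003
```

Request:
step_arm(slide=[[0,0,0],[0,0,0],[0,0,0],[0,0,0],[0,0,0],[0,0,0],[0,0,0],[0,0,0],[0,0,0],[0,0,0]], rot=[[0,0,0],[0,0,0],[0,0,0],[0,0,0],[0,0,0],[0,0,0],[0,0,0],[0,0,0],[0,0,0],[0,0,0]], jaw=1, newtons=40)

```text
time: 24.82
tool_pos: [0.6654, 0.0713, 0.0106]
ee_rot: [[0.001, 0.216, -0.976], [-0.001, -0.976, -0.216], [-1.0, 0.001, -0.001]]
contact_force: [-0.9, 0.0, 5.6]
grip_width: 0.406
```

```bash
python3 see.py s9 wrist silver_knob
```

```text
t 24.82 tcp [0.6654 0.0713 0.0106] yaw -1.3535 x [ 0.001 -0.001 -1.   ] w 0.406
wrist silver_knob [(0.65, [258.0, 270.0], 7197)]
   [0.6644 0.0719 0.1238] 0.068
```

View pics/s9_wrist.png

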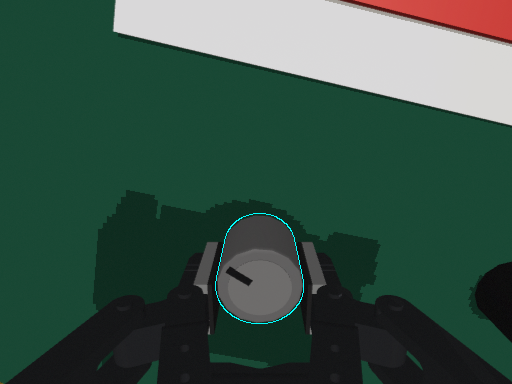

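Request:
step_arm(slide=[[0,0,10],[0,0,30],[0,0,60],[0,0,95],[-3,-6,125],[-12,-25,140],[-26,-52,140],[-40,-82,140],[-54,-112,140],[-69,-142,140],[-84,-172,140],[-98,-202,140],[-113,-232,140],[-128,-262,140],[-142,-290,140],[-154,-314,140],[-161,-327,140],[-163.5,-332,140],[-163.5,-332,140],[-163.5,-332,140]], rot=[[0,0,0],[0,0,0],[0,0,0],[0,0,0],[0,0,0],[0,0,0],[0,0,0],[0,0,0],[0,0,0],[0,0,0],[0,0,0],[0,0,0],[0,0,0],[0,0,0],[0,0,0],[0,0,0],[0,0,0],[0,0,0],[0,0,0],[0,0,0]])

```text
time: 26.58
tool_pos: [0.5021, -0.2601, 0.1508]
ee_rot: [[0.002, 0.215, -0.977], [-0.0, -0.977, -0.215], [-1.0, 0.001, -0.002]]
contact_force: [0.1, 0.6, -0.8]
grip_width: 0.403
```

```bash
python3 see.py s10 wrist silver_knob:.14 blue_tray
```

```text
t 26.58 tcp [ 0.5021 -0.2601  0.1508] yaw -1.3538 x [ 0.002 -0.    -1.   ] w 0.403
wrist silver_knob [(0.75, [258.0, 270.0], 7206), (0.18, [261.0, 176.0], 8666)]
   [ 0.5015 -0.2595 -0.0401] 0.064
wrist blue_tray [(0.62, [262.0, 178.0], 8532)]
   [ 0.4694 -0.2677  1.7892] 0.524
```

View pics/s10_wrist.png

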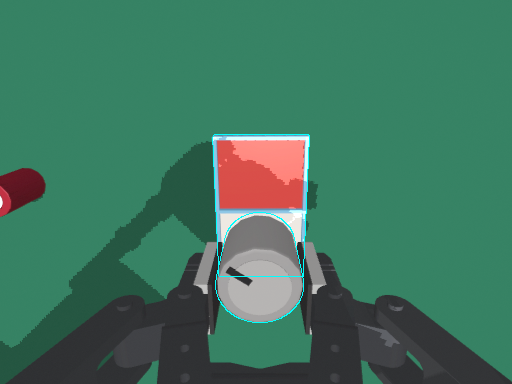

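Request:
step_arm(slide=[[0,-0.5,-25],[0,-0.5,-55],[0,-0.5,-85],[0,-0.5,-110],[0,-0.5,-124],[0,-0.5,-130],[0,-0.5,-132],[0,-0.5,-132],[0,-0.5,-132]], rot=[[0,0,0],[0,0,0],[0,0,0],[0,0,0],[0,0,0],[0,0,0],[0,0,0],[0,0,0],[0,0,0]])

```text
time: 27.48
tool_pos: [0.5034, -0.2602, 0.0198]
ee_rot: [[0.003, 0.218, -0.976], [-0.001, -0.976, -0.218], [-1.0, 0.002, -0.003]]
contact_force: [0.9, 0.8, -0.2]
grip_width: 0.408
```

Request:
step_arm(slide=[[-1,-0.5,-2],[-1,-0.5,-4],[-1,-0.5,-5.2],[-1,-0.5,-5.2]], rot=[[0,0.002,0],[0,0.002,0],[0,0.002,0],[0,0.002,0]])

```text
time: 27.82
tool_pos: [0.5023, -0.2607, 0.0147]
ee_rot: [[0.001, 0.218, -0.976], [-0.002, -0.976, -0.218], [-1.0, 0.002, -0.001]]
contact_force: [0.2, -0.7, -0.9]
grip_width: 0.41
```

Request:
step_arm(slide=[[0,0,0],[0,0,0],[0,0,0],[0,0,0],[0,0,0],[0,0,0]], rot=[[0,0,0],[0,0,0],[0,0,0],[0,0,0],[0,0,0],[0,0,0]], jaw=0)

```text
time: 28.32
tool_pos: [0.5023, -0.2607, 0.0147]
ee_rot: [[0.001, 0.218, -0.976], [-0.002, -0.976, -0.218], [-1.0, 0.002, -0.001]]
contact_force: [-0.1, 0.7, 0.8]
grip_width: 1.002
```

Request:
step_arm(slide=[[0,0,20],[0,0,50],[0,0,85],[0,0,120],[0,5,150],[-6,25,165],[-13,50,165],[-21,80,165],[-29,110,165],[-37,140,165],[-45,168,165],[-51,190,165],[-54,203,165],[-54,203,165],[-54,203,165]], rot=[[0,0,0],[0,0,0],[0,0,0],[0,0,0],[0,0,0],[0,0,0],[0,0,0],[0,0,0],[0,0,0],[0,0,0],[0,0,0],[0,0,0],[0,0,0],[0,0,0],[0,0,0]])

```text
time: 29.57
tool_pos: [0.4484, -0.0574, 0.18]
ee_rot: [[0.002, 0.219, -0.976], [-0.002, -0.976, -0.219], [-1.0, 0.002, -0.002]]
contact_force: [0.9, -0.2, -0.4]
grip_width: 0.998
```

```bash
python3 see.py s11 wrist,top maroon_capacitor silver_knob:.004
```

```text
t 29.57 tcp [ 0.4484 -0.0574  0.18  ] yaw -1.3498 x [ 0.002 -0.002 -1.   ] w 0.998
wrist maroon_capacitor []
wrist silver_knob [(0.75, [485.0, 163.0], 1955)]
   [ 0.5013 -0.2614  0.0797] 0.036
top maroon_capacitor []
top silver_knob [(0.82, [383.0, 226.0], 279)]
   [ 0.501  -0.2621 -0.1408] 0.065
```

View pics/s11_wrist.png

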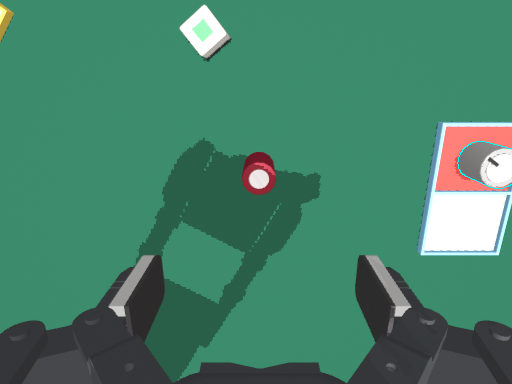

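View pics/s11_top.png

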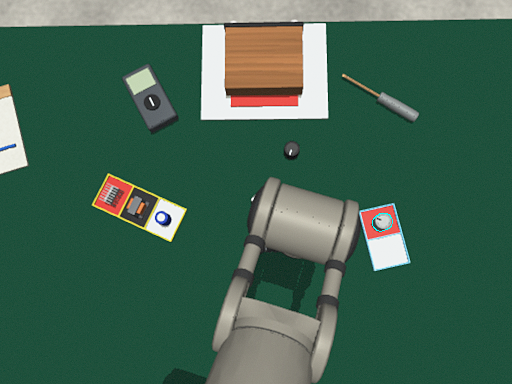

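```bash
python3 - <<'E'
from station import manip
from h import *
f=manip.grab_frame("wrist");c=cam(f);im=f["img"].astype(int)
m=((im[...,2]>im[...,1]+25)|(im.min(2)>180)); w=np.zeros_like(m); w[145:200,235:285]=m[145:200,235:285]
x,fu=fit("maroon_capacitor",[(c,w.astype(float))],[.45,-.057,0]); print(x,fu,w.sum())
E
```

```text
[ 0.44772573 -0.05617939  0.20557471] 0.06716443009450779 1166
```

Request:
step_arm(slide=[[-1,0.5,-30],[-1,0.5,-65],[-1,0.5,-100],[-1,0.5,-130],[-1,0.5,-152],[-1,0.5,-163],[-1,0.5,-167.5],[-1,0.5,-167.5],[-1,0.5,-167.5]], rot=[[0,0,0],[0,0,0],[0,0,0],[0,0,0],[0,0,0],[0,0,0],[0,0,0],[0,0,0],[0,0,0]])

```text
time: 30.67
tool_pos: [0.4479, -0.0582, 0.0125]
ee_rot: [[0.002, 0.216, -0.976], [-0.002, -0.976, -0.216], [-1.0, 0.002, -0.001]]
contact_force: [0.2, 0.1, 0.2]
grip_width: 1.002
```

Request:
step_arm(slide=[[0,0,0],[0,0,0],[0,0,0],[0,0,0],[0,0,0],[0,0,0],[0,0,0],[0,0,0],[0,0,0],[0,0,0]], rot=[[0,0,0],[0,0,0],[0,0,0],[0,0,0],[0,0,0],[0,0,0],[0,0,0],[0,0,0],[0,0,0],[0,0,0]], jaw=1, newtons=40)

```text
time: 31.5
tool_pos: [0.4481, -0.0582, 0.013]
ee_rot: [[0.003, 0.216, -0.976], [-0.002, -0.976, -0.216], [-1.0, 0.003, -0.002]]
contact_force: [-0.4, 1.1, 5.8]
grip_width: 0.341
```

```bash
python3 see.py s12 wrist maroon_capacitor
```

```text
t 31.5 tcp [ 0.4481 -0.0582  0.013 ] yaw -1.3527 x [ 0.003 -0.002 -1.   ] w 0.341
wrist maroon_capacitor [(0.65, [260.0, 278.0], 6633)]
   [ 0.4477 -0.0576  0.137 ] 0.045
```

View pics/s12_wrist.png

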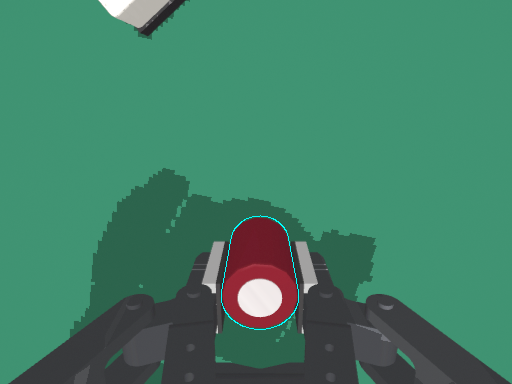

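Request:
step_arm(slide=[[0,0,10],[0,0,30],[0,0,60],[0,0,95],[0,-6,125],[-1,-25,140],[-2,-52,140],[-4,-82,140],[-6,-112,140],[-7,-142,140],[-9,-172,140],[-10,-197,140],[-11,-212,140],[-11,-217,140],[-11,-217,140],[-11,-217,140],[-11,-217,140]], rot=[[0,0,0],[0,0,0],[0,0,0],[0,0,0],[0,0,0],[0,0,0],[0,0,0],[0,0,0],[0,0,0],[0,0,0],[0,0,0],[0,0,0],[0,0,0],[0,0,0],[0,0,0],[0,0,0],[0,0,0]])

```text
time: 33.02
tool_pos: [0.4372, -0.2738, 0.153]
ee_rot: [[0.002, 0.218, -0.976], [-0.001, -0.976, -0.218], [-1.0, 0.002, -0.002]]
contact_force: [0.1, -0.6, -1.3]
grip_width: 0.339
```

```bash
python3 see.py s13 wrist maroon_capacitor:.14 silver_knob:.004 blue_tray
```

```text
t 33.02 tcp [ 0.4372 -0.2738  0.153 ] yaw -1.3515 x [ 0.002 -0.001 -1.   ] w 0.339
wrist maroon_capacitor [(0.43, [258.0, 98.0], 1870)]
   [ 0.5012 -0.2597  0.1673] 2.638
wrist silver_knob [(0.56, [260.0, 100.0], 1834)]
   [ 0.5014 -0.2603  0.1178] 0.056
wrist blue_tray [(0.91, [262.0, 138.0], 13600)]
   [ 0.4688 -0.268   1.7914] 0.148
```

View pics/s13_wrist.png

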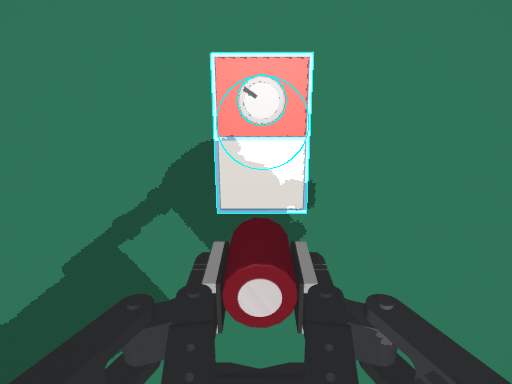

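Request:
step_arm(slide=[[-0.5,-1,-25],[-0.5,-1,-55],[-0.5,-1,-85],[-0.5,-1,-110],[-0.5,-1,-124],[-0.5,-1,-130],[-0.5,-1,-132],[-0.5,-1,-132],[-0.5,-1,-132]], rot=[[0,0,0],[0,0,0],[0,0,0],[0,0,0],[0,0,0],[0,0,0],[0,0,0],[0,0,0],[0,0,0]])

```text
time: 33.97
tool_pos: [0.4376, -0.2757, 0.0222]
ee_rot: [[0.004, 0.218, -0.976], [-0.003, -0.976, -0.218], [-1.0, 0.004, -0.003]]
contact_force: [-0.8, 0.5, 1.0]
grip_width: 0.337
```

Request:
step_arm(slide=[[-0.5,0.5,-2],[-0.5,0.5,-4],[-0.5,0.5,-5.2],[-0.5,0.5,-5.2]], rot=[[0.002,0.003,0],[0.002,0.003,0],[0.002,0.003,0],[0.002,0.003,0]])

```text
time: 34.3
tool_pos: [0.4371, -0.2752, 0.0171]
ee_rot: [[0.001, 0.218, -0.976], [-0.001, -0.976, -0.218], [-1.0, 0.002, -0.001]]
contact_force: [-0.7, -0.2, -1.1]
grip_width: 0.335
```

Request:
step_arm(slide=[[0,0,0],[0,0,0],[0,0,0],[0,0,0],[0,0,0],[0,0,0]], rot=[[0,0,0],[0,0,0],[0,0,0],[0,0,0],[0,0,0],[0,0,0]], jaw=0)

```text
time: 34.8
tool_pos: [0.4371, -0.2753, 0.0172]
ee_rot: [[0.001, 0.218, -0.976], [-0.002, -0.976, -0.218], [-1.0, 0.002, -0.001]]
contact_force: [-0.7, -0.3, 0.5]
grip_width: 0.999
```

Request:
step_arm(slide=[[0,0,20],[0,0,50],[0,0,85],[0,0,120],[0,0,150],[0,10,165],[0,40,180],[0,80,190],[0,115,200],[0,135,200],[0,140,200],[0,140,200],[0,140,200]], rot=[[0,0,0],[0,0,0],[0,0,0],[0,0,0],[0,0,0],[0,0,0],[0,0,0],[0,0,0],[0,0,0],[0,0,0],[0,0,0],[0,0,0],[0,0,0]])

```text
time: 35.88
tool_pos: [0.4371, -0.1358, 0.217]
ee_rot: [[0.001, 0.218, -0.976], [-0.002, -0.976, -0.218], [-1.0, 0.002, -0.001]]
contact_force: [-0.2, 0.0, -0.6]
grip_width: 0.998
```

```bash
python3 see.py s14 top,wrist,side maroon_capacitor:.004 silver_knob:.004 blue_capacitor:.004 transformer:.004 heat_sink:.004 relay black_knob
```

```text
t 35.88 tcp [ 0.4371 -0.1358  0.217 ] yaw -1.3507 x [ 0.001 -0.002 -1.   ] w 0.998
top maroon_capacitor []
top silver_knob []
top blue_capacitor [(0.44, [162.0, 217.0], 189)]
   [0.5099 0.2256 0.2777] 0.125
top transformer [(0.67, [139.0, 206.0], 306)]
   [0.5379 0.2883 2.7202] 0.12
top heat_sink [(0.74, [115.0, 196.0], 276)]
   [0.5645 0.3444 2.6373] 0.309
top relay [(0.51, [256.0, 199.0], 181)]
   [0.5517 0.0103 0.8933] 0.113
top black_knob [(0.72, [292.0, 148.0], 258)]
   [ 0.6679 -0.063   0.2933] 0.063
wrist maroon_capacitor [(0.76, [393.0, 191.0], 1189), (0.27, [131.0, 10.0], 1043)]
   [ 0.4364 -0.274   0.0927] 0.071
wrist silver_knob [(0.58, [395.0, 124.0], 1522)]
   [ 0.5019 -0.2594  0.0641] 0.066
wrist blue_capacitor []
wrist transformer []
wrist heat_sink []
wrist relay [(0.89, [131.0, 11.0], 1030)]
   [0.5533 0.0116 0.9116] 0.05
wrist black_knob []
side maroon_capacitor [(0.57, [208.0, 291.0], 447)]
   [ 0.4384 -0.2734  0.0791] 0.076
side silver_knob [(0.7, [240.0, 284.0], 450)]
   [ 0.5024 -0.2597  0.0506] 0.092
side blue_capacitor [(0.61, [231.0, 144.0], 190)]
   [0.512  0.2313 0.2799] 0.069
side transformer [(0.75, [236.0, 138.0], 231)]
   [0.5429 0.2902 2.5201] 0.179
side heat_sink [(0.61, [243.0, 125.0], 205)]
   [0.5662 0.3533 2.2363] 0.298
side relay [(0.54, [252.0, 195.0], 219)]
   [0.5525 0.0125 1.2361] 0.177
side black_knob [(0.65, [307.0, 210.0], 292)]
   [ 0.6705 -0.0599  0.3674] 0.093
```

View pics/s14_top.png

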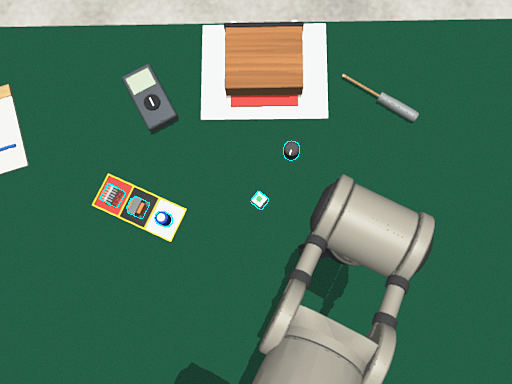

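View pics/s14_side.png

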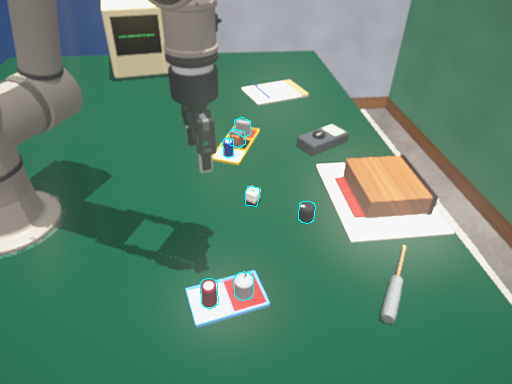

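View pics/s14_wrist.png

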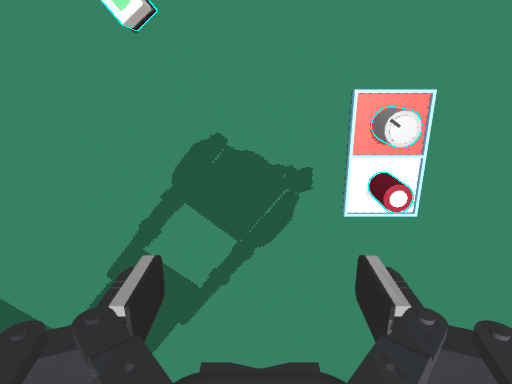

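All five parts stand upright in their pockets. The relay and black knob haven't moved, and the gripper is clear, so I'm handing the job in.

```bash
python3 -c "
from station import manip
print(manip.job_done())"
```

```text
the job is handed in; nothing more can be done
None
```

I made up both kits in the order you listed and handed the job in after about 36 s, well inside the 128 s limit. The hand-in gives no verdict.

- **Yellow tray:** the heat sink is on red, the transformer on black and the blue capacitor on white.
- **Light-blue tray:** the silver knob is on red and the maroon capacitor on white.

**Last checks:** in the final pictures all five parts stand upright. The clear close-up fits put the four parts other than the heat sink within about 2 mm of their pocket centres. The black knob and relay are where they started, within measuring error, and the open gripper touches nothing.

**Checks that failed or disagreed:**
- **Heat sink:** its outline fits were poor because the camera sees through the fins. The final top and side views differed by about 9 mm. I judged it centred from an earlier close-up and from where the gripper released it.
- **Side camera, yellow tray:** it read the blue capacitor and transformer about 4–5 mm off in places. It looks at them from far away, and the close-ups did not agree with it.
- **Detector errors:** the networks sometimes missed a part or named the wrong one; once they called the silver knob the maroon capacitor. I checked each of these against the picture and ignored the wrong ones.
- **Final top view:** the arm hid the light-blue tray, so I checked it from the wrist and side cameras instead.

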